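Clamp a circuit panel with the ratchet hold-down

TASK

Clamp the green circuit panel in the inspection fixture: press the tail of the ratchet pawl down so that the pawl lifts free, then push the raised hold-down arm all the way down by its crossbar until its rubber foot rests on the panel, and last press the nose end of the pawl fully back down to lock the arm there. Only press and push: pick nothing up, keep the panel in its place and leave the loose things on the bench alone.

Things in the scene. Friction and masses are not known exactly. Their poses are not given: they have to be found in the camera images.
- fixture: black base plate (315 x 150 x 15 mm) screwed to the bench, with two aluminium cheeks that carry a steel ratchet arm and its pawl. Origin on the bench under the arm's pivot. Its -x axis points from the pivot over the panel to the arm's handle end, its +x axis to the pawl's tail, z up; arm and pawl move in its x-z plane (y = 0). The plate spans x -185 to +130 mm, y +-75 mm. Its direction on the bench varies, roughly with the handle end to the robot's right.
- pivot_point (a point): point on the hold-down arm's hinge axis (parallel to the fixture's y), 75 mm above the bench; a 102 mm steel disc with four 12 mm teeth on its rim turns about it
- crossbar (a point): middle of the arm's black crossbar, a round bar 24 mm thick and 64 mm long, parallel to the fixture's y, at the arm's free end, 145 mm from the pivot. Push it down from above, following its arc: at joint value q it lies at fixture x = -145 cos(0.8 - q) mm, z = 75 + 145 sin(0.8 - q) mm. The arm itself is a steel bar 12 mm wide; its foot, 105 mm from the pivot, is 16 mm thick.
- hold_arm (a joint): arm angle, rad: 0 = raised 0.8 rad above level, 0.8 = level, at its stop, foot resting on the panel. It stays where it is left (friction); about 2 to 4 N at the crossbar moves it. It starts between 0 and 0.1; while the pawl is in, a tooth stops it at about 0.12.
- pawl_tail (a point): middle of the top of the pawl's tail plate: ribbed steel plate 34 x 34 mm, 156 mm above the bench with the pawl in, 120 mm from the arm pivot on the fixture's +x side. Pressed, it sinks about 11 mm.
- pawl_nose (a point): middle of the top of the pawl's nose plate: plain steel plate 26 (along x) x 30 mm right above the arm pivot, 156 mm above the bench with the pawl in, about 15 mm higher with the pawl free. The tooth-shaped nose below it drops between the ratchet teeth; it goes fully in only past the last tooth, with the arm at 0.76 or beyond.
- pawl (a joint): pawl rocker angle, rad: 0 = nose fully in between the teeth (start), 0.22 = at its stop, tail down and nose lifted clear. It pivots 70 mm from the arm pivot on the fixture's +x side, 130 mm above the bench, and stays where it is left (friction): about 4 N at the tail or 3 N at the nose moves it.
- panel: green circuit panel of six small boards, 130 x 125 x 2.5 mm, lying loose on the fixture plate between low pins, 105 mm from the arm pivot towards the handle end. Origin: middle of its underside.
- screwdriver: loose screwdriver, 170 mm long; stands or lies on the bench, not part of the job
- tweezers: loose steel tweezers, 130 mm long; stands or lies on the bench, not part of the job
- small_board: loose small green circuit board, 50 x 36 mm; stands or lies on the bench, not part of the job
- flux_bottle: loose white bottle, 40 mm wide, 90 mm high; stands or lies on the bench, not part of the job
- solder_spool: loose metal spool, 60 mm wide, 45 mm high; stands or lies on the bench, not part of the job
- swab_cup: loose grey cup, 66 mm wide, 70 mm high; stands or lies on the bench, not part of the job
- parts_tray: loose black divided tray, 140 x 100 x 30 mm; stands or lies on the bench, not part of the job

How it is judged:
By the outcome, as a careful person would: the job done as asked, in the order asked, and still so for the second after the job is handed in, with the robot touching nothing.
It also fails if it takes over 48 s, if anything falls off the work surface, if the arm or the gripper's body presses on something with over 40 N, if the wrist force passes 120 N, or if a joint passes its speed limit or range.

ROBOT

A 6-joint arm with a two-finger parallel gripper is mounted at the origin on the work surface. World frame = base frame: x ahead of the robot, y to its left, z up, the work surface at z = 0. Lengths are in m, angles in rad, forces in N, time in s.
With the tool pointing down it reaches from about 0.25 to 0.725 m from the base axis. Payload 4 kg.
Tool frame: the origin (TCP) lies between the finger pads; the fingertips stand 11 mm ahead of it and the grasp point (between the pads) lies 8 mm behind it (bot.tip_extent is the distance from the TCP to the fingertips, in m); z points along the fingers, y is the line along which they close (so a half turn about z gives the same grasp; the last joint's range is limited). The gripper opens to 85 mm and grips with 20 to 120 N. Pads are 22 mm wide; open, the fingers measure 114 mm over their backs; the gripper's body (76 mm by 85 mm) begins 54 mm behind the grasp point. The pads swing forward as they close: fully open they stand 13 mm farther back than shut.
Start: joints at [1.239, 0.241, 0.005, 1.335, 0, 1.571], TCP at [0.163, 0.473, 0.242] pointing down, gripper open.
Joint ranges: [-2.72, 2.72], [-1.05, 1.87], [-1.09, 1.28], [-1.99, 2.15], [-1.42, 1.44], [-3.14, 3.14]. Speed limits (rad/s): [2.79, 2.79, 3.14, 3.14, 3.14, 3.14].

INTERFACE

Orientations are given as a unit quaternion [x, y, z, w].
In Python, from workcell import bot gives the robot as it stands. The module is installed in compiled form; this text tells all that it offers.
- The arm moves only by the tool drive_tool, never from a script. Its argument "rows" is a list of rows, each an object of numbers: "dx", "dy", "dz": the shift along the tool's x, y, z in units of 50 mm (1.0 is 50 mm); "wx", "wy", "wz": the turn, a rotation vector about the tool's x, y, z in units of 5 degrees (1.0 is 5 degrees); "hand": the finger opening in mm, from 0 to 85.4. A call has 1 to 20 rows; each row is the pose to reach, as a shift and turn from the pose commanded when the call began, along the tool's axes at that moment; what a row does not reach only later rows make up. A row lasts 1/10 s, in which the tool goes at most 50 mm and 8.59 degrees, less where a joint would pass 70% of its speed; a pose out of reach is approached as far as the arm can. A call with a gripper value outside its range is refused whole. The fingers move at their own pace and stop on an object; the grip force is fixed at half the most. Time passes only in rows, so rows that repeat a pose let the fingers close. It gives the time, the measured TCP pose, the force, the opening and the grip force at its end, in the units of the state.
- bot.get_obs(): the state, without advancing time (a new reading comes with each control period).
- bot.camera(name): name is "scene" or "side" or "wrist"; returns the picture (384x512x3 uint8, red, green, blue); there is no depth.
- bot.get_calibration(name): a dict with "vfov" (degrees; the focal length in pixels is half the picture's height over the tangent of half this angle, whatever the lens; pixels are square), "cx", "cy" (the principal point, pixels), "origin" and "rotation" of the camera in the world; the wrist camera has in their place "mount" (4x4, takes a point from camera to tool coordinates, whose origin is the TCP and whose axes are the flange's). Camera axes: x right, y up, looking along -z (the intrinsics and any distortion apply to the point x, -y, -z); pixel columns grow to the right and rows downward; lengths in m; the calibration is good to about 2 mm. A picture is of the moment at which its call begins: read the wrist's pose just before it. get_calibration takes no time and is no camera call.
- bot.job_done(): hands the job in; it is judged then, once.
Trained networks look in the newest picture that a camera, given by its name, has taken for a name from the list of things; names that differ only in an ending like _2 or _b are one class to them, and where a whole thing is asked for, a point or a joint stands for the part that bears it (a point fixed in the world has none). Each returns a list of dicts, best first, with "score" (0 to 1); they miss things now and then, are a little off and sometimes report something else, mostly with a low value. They report only what shows in the picture. A call takes as long as a camera call.
- bot.look_for(camera, thing): "extent" ([centre column, centre row, width, height] in pixels, round what is visible of it).
- bot.outline_of(camera, thing): "region" (384x512 bool, what is visible of it) and "extent" ([centre column, centre row, width, height] in pixels, round what is visible of it).
The state is a dict: "clock": time; "joint_pos": joint angles; "joint_vel": joint speeds; "tau": joint torques, N m; "eef_pos": TCP position; "tool_rot": TCP orientation; "ft_force": force on the tool from outside, world axes, zero at the start; "ft_torque": the same for the moment, N m; "grip_width": finger opening in m; "grasp_force": force on a finger pad.
Only numpy, scipy, OpenCV 4.12 (cv2) and the standard library are available. Lean on these libraries where they do the work, as an engineer would, in place of code of your own. Each camera call takes 0.05 s, during which the arm holds its last target. There are 200 camera calls.

## Working session

There is one attempt and no reset: what is moved stays moved. The work goes in short steps, Python scripts to look and compute and a tool call to move; the robot and the scene stay as the last step left them, time stands still between calls to the robot, and variables do not carry over. Pictures are saved under pics/ and viewed, at most 10 in all, crops included, and the job is handed in when it is done.

Besides the shell and the picture viewer there is one more tool, called after ">>>" by a JSON object that holds its "fn" and its "kwargs". drive_tool: Moves the arm, as the interface text tells. Its arguments: {"type":"object","properties":{"rows":{"type":"array","items":{"type":"object","properties":{"dx":{"type":"number"},"dy":{"type":"number"},"dz":{"type":"number"},"wx":{"type":"number"},"wy":{"type":"number"},"wz":{"type":"number"},"hand":{"type":"number"}}}}},"required":["rows"]}

```bash
mkdir -p pics; cat > h.py <<'E'
import numpy as np, cv2
from workcell import bot
from scipy.spatial.transform import Rotation as R
def cal(n):
    c=bot.get_calibration(n); f=192/np.tan(np.radians(c["vfov"])/2)
    return c,f
def project(n,P):
    c,f=cal(n); p=np.array(c["rotation"]).T@(np.asarray(P)-c["origin"])
    return np.array([c["cx"]+f*p[0]/-p[2], c["cy"]-f*p[1]/-p[2]])
def ray(n,u,v):
    c,f=cal(n); d=np.array(c["rotation"])@np.array([(u-c["cx"])/f,-(v-c["cy"])/f,-1]); return np.array(c["origin"]),d/np.linalg.norm(d)
def atz(n,u,v,z):
    o,d=ray(n,u,v); return o+d*(z-o[2])/d[2]
E
python3 - <<'E'
from h import *
ims=[]
for n in ("scene","side"):
    im=bot.camera(n); cv2.imwrite(f"pics/{n}0.png",cv2.cvtColor(im,cv2.COLOR_RGB2BGR))
    c=bot.get_calibration(n); print({k:(np.round(v,3).tolist() if k!='distortion' else v) for k,v in c.items()})
    for t in ("crossbar","pawl_tail","pawl_nose","panel","pivot_point"):
        print(n,t,[(round(r["score"],2),np.round(r["extent"]).tolist()) for r in bot.look_for(n,t)][:2])
print(bot.get_obs())
print(bot.get_calibration("wrist"))
E
```

```text
{'vfov': 45.144, 'cx': 262.542, 'cy': 195.351, 'origin': [1.178, -0.309, 1.241], 'rotation': [0.227, 0.142, 0.505, 0.821]}
scene crossbar [(0.98, [260.0, 192.0, 64.0, 39.0])]
scene pawl_tail [(0.72, [295.0, 188.0, 54.0, 9.0])]
scene pawl_nose [(0.97, [295.0, 187.0, 54.0, 13.0])]
scene panel [(0.69, [265.0, 204.0, 110.0, 63.0]), (0.67, [239.0, 212.0, 48.0, 38.0])]
scene pivot_point [(0.79, [265.0, 205.0, 116.0, 62.0]), (0.26, [294.0, 189.0, 55.0, 10.0])]
{'vfov': 52.247, 'cx': 261.231, 'cy': 192.959, 'origin': [0.323, 0.862, 0.894], 'rotation': [-0.064, 0.413, 0.901, -0.114]}
side crossbar [(0.83, [273.0, 192.0, 39.0, 61.0])]
side pawl_tail [(0.82, [245.0, 200.0, 41.0, 31.0])]
side pawl_nose [(0.9, [243.0, 199.0, 49.0, 32.0])]
side panel [(0.69, [262.0, 210.0, 100.0, 102.0]), (0.66, [243.0, 199.0, 40.0, 27.0])]
side pivot_point [(0.69, [262.0, 210.0, 97.0, 101.0])]
{'clock': 0.6, 'joint_pos': array([1.23899235e+00, 2.40598499e-01, 5.00130143e-03, 1.33520357e+00,
       1.88803244e-05, 1.57077870e+00]), 'joint_vel': array([-9.27203481e-04, -1.02313294e-03, -1.67257761e-03, -3.32326649e
[... 224 characters left out ...]
1]), 'tool_rot': array([ 1.65133312e-01,  9.86271255e-01, -6.31297770e-07, -9.67730689e-06]), 'ft_force': array([-0.81385302, -0.70842468,  0.03661685]), 'ft_torque': array([ 0.00356152, -0.0503494 ,  0.01846584]), 'grasp_force': 0.0, 'grip_width': 0.08534309900815525}
{'vfov': 62.306895277110485, 'cx': 259.7178186438595, 'cy': 191.11209149751042, 'mount': array([[ 8.61678822e-04,  9.50514880e-01,  3.10677840e-01,
         7.94917700e-02],
       [ 9.99999625e-01, -7.90414845e-04, -3.55279368e-04,
        -5.59979007e-04],
       [-9.21339490e-05,  3.10678029e-01, -9.50515204e-01,
        -1.30000515e-01],
       [ 0.00000000e+00,  0.00000000e+00,  0.00000000e+00,
         1.00000000e+00]])}
```

View pictures.

```bash
sed -i 's/np.array(c\["rotation"\])/R.from_quat(c["rotation"]).as_matrix()/' h.py
python3 - <<'E'
import cv2,numpy as np
for n in("scene","side"):
    im=cv2.imread(f"pics/{n}0.png"); cv2.imwrite(f"pics/{n}0c.png",cv2.resize(im[120:290,160:380],None,fx=3.5,fy=3.5,interpolation=cv2.INTER_CUBIC))
E
```

```text
(no output)
```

View pics/scene0c.png

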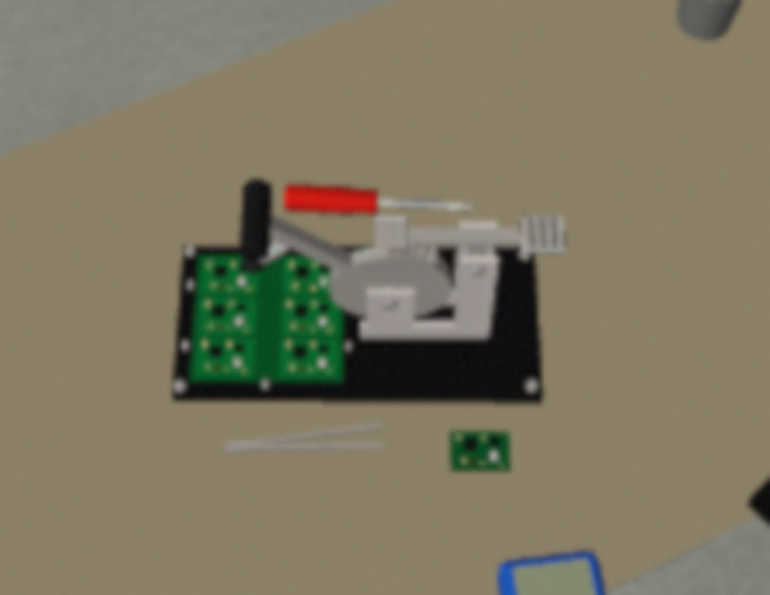

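View pics/side0c.png

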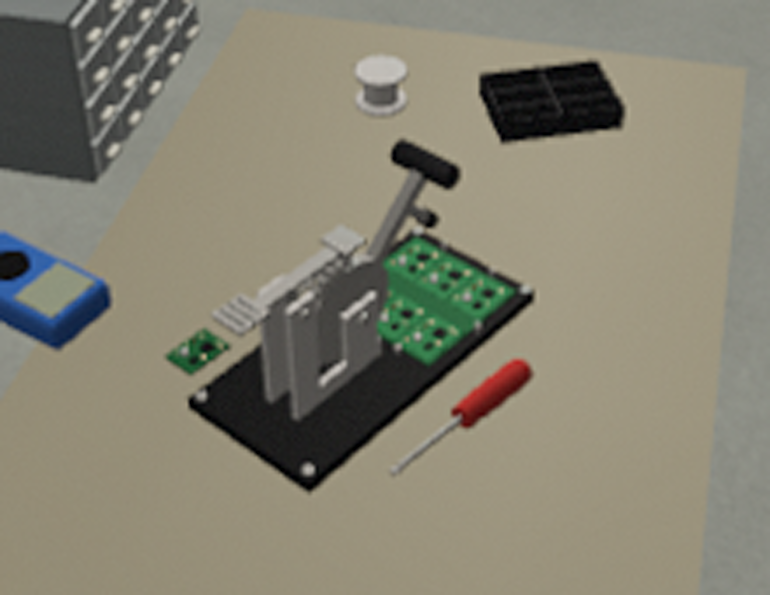

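```bash
cat >> h.py <<'E'
def fx(p,P): # p=x,y,yaw ; P fixture mm
    c,s=np.cos(p[2]),np.sin(p[2]); P=np.asarray(P)/1000
    return np.array([p[0]+c*P[0]-s*P[1],p[1]+s*P[0]+c*P[1],P[2]])
def bar(q): return [-145*np.cos(.8-q),0,75+145*np.sin(.8-q)]
E
python3 - <<'E'
from h import *
from scipy.optimize import least_squares
L=[("scene",(543,233),(120,0,156)),("scene",(391,229),(0,0,156)),("scene",(256,221),None),("scene",(174,401),(-185,-75,0)),("scene",(541,402),(130,-75,0)),("scene",(184,246),(-185,75,15)),
("side",(240,314),(120,0,156)),("side",(343,240),(0,0,156)),("side",(426,164),None),("side",(310,490),(130,75,0)),("side",(190,402),(130,-75,15)),("side",(533,296),(-185,75,8))]
def res(p):
    r=[]
    for n,u,P in L:
        P=bar(p[3]) if P is None else P
        r.append(project(n,fx(p,P))-(160+u[0]/3.5,120+u[1]/3.5))
    return np.ravel(r)
s=least_squares(res,[.45,0,1.57,.05],loss="soft_l1"); print(s.x.round(4)); print(res(s.x).reshape(-1,2).round(1))
p=s.x; np.save("p.npy",p)
for P in [(120,0,156),(0,0,156),bar(p[3]),bar(.8)]: print(fx(p,P).round(4))
E
```

```text
[0.5761 0.0174 1.1064 0.0734]
[[-0.3 -1.5]
 [-0.1 -0.2]
 [-0.9 -0.7]
 [-0.5  0.2]
 [ 0.3 -0.6]
 [-1.1 -0.9]
 [-0.3 -0.1]
 [-0.7 -0.3]
 [-0.9  0.2]
 [-0.5  1.9]
 [-2.  -0.9]
 [-0.2 -0.3]]
[0.6299 0.1247 0.156 ]
[0.5761 0.0174 0.156 ]
[ 0.5276 -0.0795  0.1713]
[ 0.5112 -0.1122  0.075 ]
```

```bash
cat >> h.py <<'E'
def go(P): # fixture-mm target for fingertip -> tool units
    p=np.load("p.npy"); o=bot.get_obs(); r=R.from_quat(o["tool_rot"])
    w=fx(p,P)+[0,0,bot.tip_extent]
    print(P,"d",(r.inv().apply(w-o["eef_pos"])/.05).round(2),"yaw err deg",np.degrees(np.arctan2(*r.apply([0,1,0])[[1,0]])-p[2]).round(2),"t",o["clock"])
E
python3 -c "
from h import *
print(bot.tip_extent); go((122,0,185)); go((122,0,165))"
```

```text
0.011
(122, 0, 185) d [-11.1   -3.5    0.93] yaw err deg 7.6 t 0.6
(122, 0, 165) d [-11.1   -3.5    1.33] yaw err deg 7.6 t 0.6
```

>>> {"fn": "drive_tool", "kwargs": {"rows": [{"dx": -11.1, "dy": -3.5, "dz": 0, "wz": 1.5, "hand": 0}, {"dx": -11.1, "dy": -3.5, "dz": 0, "wz": 1.5, "hand": 0}, {"dx": -11.1, "dy": -3.5, "dz": 0, "wz": 1.5, "hand": 0}, {"dx": -11.1, "dy": -3.5, "dz": 0, "wz": 1.5, "hand": 0}, {"dx": -11.1, "dy": -3.5, "dz": 0, "wz": 1.5, "hand": 0}, {"dx": -11.1, "dy": -3.5, "dz": 0, "wz": 1.5, "hand": 0}, {"dx": -11.1, "dy": -3.5, "dz": 0, "wz": 1.5, "hand": 0}, {"dx": -11.1, "dy": -3.5, "dz": 0, "wz": 1.5, "hand": 0}, {"dx": -11.1, "dy": -3.5, "dz": 0, "wz": 1.5, "hand": 0}, {"dx": -11.1, "dy": -3.5, "dz": 0, "wz": 1.5, "hand": 0}, {"dx": -11.1, "dy": -3.5, "dz": 0, "wz": 1.5, "hand": 0}, {"dx": -11.1, "dy": -3.5, "dz": 0, "wz": 1.5, "hand": 0}, {"dx": -11.1, "dy": -3.5, "dz": 0, "wz": 1.5, "hand": 0}, {"dx": -11.1, "dy": -3.5, "dz": 0.9, "wz": 1.5, "hand": 0}, {"dx": -11.1, "dy": -3.5, "dz": 0.9, "wz": 1.5, "hand": 0}, {"dx": -11.1, "dy": -3.5, "dz": 0.9, "wz": 1.5, "hand": 0}, {"dx": -11.1, "dy": -3.5, "dz": 0.9, "wz": 1.5, "hand": 0}]}}

```text
invalid input at $.rows[0]: expected keys dx, dy, dz, wx, wy, wz, hand
```

```bash
python3 - <<'E'
from h import *
go((122,0,158)); print(bot.get_obs()["grip_width"],bot.get_obs()["ft_force"])
out=[]
for n in ("side","wrist"):
    im=cv2.cvtColor(bot.camera(n),cv2.COLOR_RGB2BGR)
    if n=="side": im=cv2.resize(im[120:290,160:380],(497,384),interpolation=cv2.INTER_CUBIC)
    out.append(im)
cv2.imwrite("pics/a1.png",cv2.resize(np.hstack(out),(800,304)))
E
```

```text
(122, 0, 158) d [-11.1   -3.5    1.47] yaw err deg 7.6 t 0.6
0.08534309900815525 [-0.81385302 -0.70842468  0.03661685]
```

View pics/a1.png

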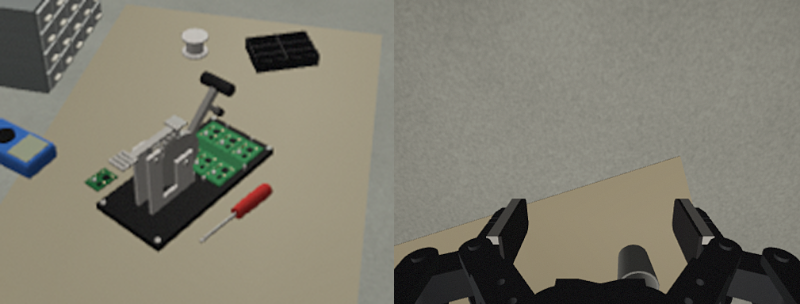

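All keys are required: the move was refused, and the picture shows the unchanged scene with the gripper still at the start. Repeating with all keys.

>>> {"fn": "drive_tool", "kwargs": {"rows": [{"dx": -11.1, "dy": -3.5, "dz": 0, "wx": 0, "wy": 0, "wz": 1.5, "hand": 0}, {"dx": -11.1, "dy": -3.5, "dz": 0, "wx": 0, "wy": 0, "wz": 1.5, "hand": 0}, {"dx": -11.1, "dy": -3.5, "dz": 0, "wx": 0, "wy": 0, "wz": 1.5, "hand": 0}, {"dx": -11.1, "dy": -3.5, "dz": 0, "wx": 0, "wy": 0, "wz": 1.5, "hand": 0}, {"dx": -11.1, "dy": -3.5, "dz": 0, "wx": 0, "wy": 0, "wz": 1.5, "hand": 0}, {"dx": -11.1, "dy": -3.5, "dz": 0, "wx": 0, "wy": 0, "wz": 1.5, "hand": 0}, {"dx": -11.1, "dy": -3.5, "dz": 0, "wx": 0, "wy": 0, "wz": 1.5, "hand": 0}, {"dx": -11.1, "dy": -3.5, "dz": 0, "wx": 0, "wy": 0, "wz": 1.5, "hand": 0}, {"dx": -11.1, "dy": -3.5, "dz": 0, "wx": 0, "wy": 0, "wz": 1.5, "hand": 0}, {"dx": -11.1, "dy": -3.5, "dz": 0, "wx": 0, "wy": 0, "wz": 1.5, "hand": 0}, {"dx": -11.1, "dy": -3.5, "dz": 0, "wx": 0, "wy": 0, "wz": 1.5, "hand": 0}, {"dx": -11.1, "dy": -3.5, "dz": 0, "wx": 0, "wy": 0, "wz": 1.5, "hand": 0}, {"dx": -11.1, "dy": -3.5, "dz": 0, "wx": 0, "wy": 0, "wz": 1.5, "hand": 0}, {"dx": -11.1, "dy": -3.5, "dz": 0.9, "wx": 0, "wy": 0, "wz": 1.5, "hand": 0}, {"dx": -11.1, "dy": -3.5, "dz": 0.9, "wx": 0, "wy": 0, "wz": 1.5, "hand": 0}, {"dx": -11.1, "dy": -3.5, "dz": 0.9, "wx": 0, "wy": 0, "wz": 1.5, "hand": 0}, {"dx": -11.1, "dy": -3.5, "dz": 0.9, "wx": 0, "wy": 0, "wz": 1.5, "hand": 0}]}}

```text
clock: 2.4
eef_pos: [0.6314, 0.1274, 0.1998]
tool_rot: [0.229, 0.973, 0.001, 0.002]
ft_force: [0.9, -0.7, -0.2]
grip_width: 0.0002
grasp_force: 0.0
```

```bash
python3 - <<'E'
from h import *
go((122,0,158)); print(bot.get_obs()["grip_width"],bot.get_obs()["ft_force"])
out=[]
for n in ("side","wrist"):
    im=cv2.cvtColor(bot.camera(n),cv2.COLOR_RGB2BGR)
    if n=="side": im=cv2.resize(im[120:290,160:380],(497,384),interpolation=cv2.INTER_CUBIC)
    out.append(im)
cv2.imwrite("pics/a2.png",cv2.resize(np.hstack(out),(800,304)))
E
```

```text
(122, 0, 158) d [ 0.   -0.02  0.62] yaw err deg 0.16 t 2.4
0.000239704419891645 [ 0.8817575  -0.69532079 -0.19598339]
```

View pics/a2.png

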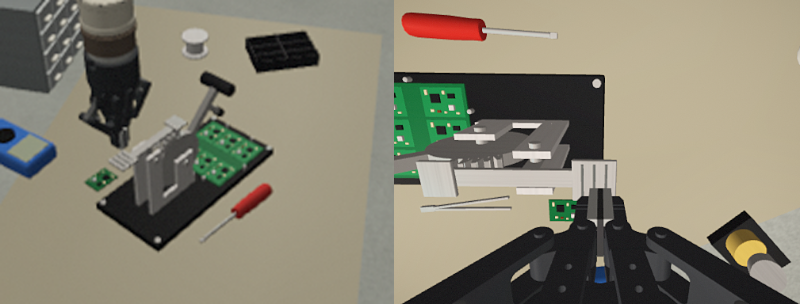

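```bash
cat >> h.py <<'E'
def wproj(P):
    o=bot.get_obs(); c=bot.get_calibration("wrist"); f=192/np.tan(np.radians(c["vfov"])/2)
    t=R.from_quat(o["tool_rot"]).inv().apply(np.asarray(P)-o["eef_pos"]); q=np.linalg.inv(c["mount"])@[*t,1]
    return np.array([c["cx"]+f*q[0]/-q[2],c["cy"]-f*q[1]/-q[2]])
E
python3 - <<'E'
from h import *
p=np.load("p.npy"); k=np.array([.793,.792])
for P in [(103,17,156),(137,17,156),(103,-17,156),(137,-17,156),(-13,15,156),(13,15,156),(-13,-15,156),(13,-15,156),(130,75,15)]: print(P,(wproj(fx(p,P))*k+[394,0]).round(1))
E
```

```text
(103, 17, 156) [572.8 157.5]
(137, 17, 156) [619.2 157.6]
(103, -17, 156) [574.2 198.7]
(137, -17, 156) [618.  198.8]
(-13, 15, 156) [414.7 159.7]
(13, 15, 156) [450.2 159.8]
(-13, -15, 156) [423.6 196.2]
(13, -15, 156) [457.4 196.2]
(130, 75, 15) [605.7  71.9]
```

>>> {"fn": "drive_tool", "kwargs": {"rows": [{"dx": 0, "dy": 0, "dz": 0.5, "wx": 0, "wy": 0, "wz": 0, "hand": 0}, {"dx": 0, "dy": 0, "dz": 0.6, "wx": 0, "wy": 0, "wz": 0, "hand": 0}, {"dx": 0, "dy": 0, "dz": 0.65, "wx": 0, "wy": 0, "wz": 0, "hand": 0}, {"dx": 0, "dy": 0, "dz": 0.7, "wx": 0, "wy": 0, "wz": 0, "hand": 0}, {"dx": 0, "dy": 0, "dz": 0.75, "wx": 0, "wy": 0, "wz": 0, "hand": 0}, {"dx": 0, "dy": 0, "dz": 0.8, "wx": 0, "wy": 0, "wz": 0, "hand": 0}, {"dx": 0, "dy": 0, "dz": 0.85, "wx": 0, "wy": 0, "wz": 0, "hand": 0}, {"dx": 0, "dy": 0, "dz": 0.85, "wx": 0, "wy": 0, "wz": 0, "hand": 0}]}}

```text
clock: 3.3
eef_pos: [0.6323, 0.129, 0.1576]
tool_rot: [0.228, 0.974, 0.003, 0.002]
ft_force: [0.9, 3.3, 4.9]
grip_width: 0.0002
grasp_force: 2.4
```

>>> {"fn": "drive_tool", "kwargs": {"rows": [{"dx": 0, "dy": 0, "dz": 0.04, "wx": 0, "wy": 0, "wz": 0, "hand": 0}, {"dx": 0, "dy": 0, "dz": 0.06, "wx": 0, "wy": 0, "wz": 0, "hand": 0}, {"dx": 0, "dy": 0, "dz": 0.08, "wx": 0, "wy": 0, "wz": 0, "hand": 0}, {"dx": 0, "dy": 0, "dz": 0.08, "wx": 0, "wy": 0, "wz": 0, "hand": 0}]}}

```text
clock: 3.7
eef_pos: [0.6326, 0.1292, 0.156]
tool_rot: [0.228, 0.974, 0.004, 0.003]
ft_force: [-3.0, 5.7, 13.3]
grip_width: 0.0
grasp_force: 6.8
```

>>> {"fn": "drive_tool", "kwargs": {"rows": [{"dx": 0, "dy": 0, "dz": 0.06, "wx": 0, "wy": 0, "wz": 0, "hand": 0}, {"dx": 0, "dy": 0, "dz": 0.06, "wx": 0, "wy": 0, "wz": 0, "hand": 0}, {"dx": 0, "dy": 0, "dz": -0.3, "wx": 0, "wy": 0, "wz": 0, "hand": 0}, {"dx": 0, "dy": 0, "dz": -1.3, "wx": 0, "wy": 0, "wz": 0, "hand": 0}, {"dx": 0, "dy": 0, "dz": -2.0, "wx": 0, "wy": 0, "wz": 0, "hand": 0}, {"dx": 0, "dy": 0, "dz": -2.0, "wx": 0, "wy": 0, "wz": 0, "hand": 0}]}}

```text
clock: 4.3
eef_pos: [0.6338, 0.1269, 0.2589]
tool_rot: [0.229, 0.973, 0.003, 0.006]
ft_force: [1.0, -0.4, 0.1]
grip_width: 0.0
grasp_force: 0.0
```

```bash
python3 - <<'E'
from h import *
out=[]
for n in ("side","wrist"):
    im=cv2.cvtColor(bot.camera(n),cv2.COLOR_RGB2BGR)
    if n=="side": im=cv2.resize(im[140:270,200:350],(443,384),interpolation=cv2.INTER_CUBIC)
    out.append(im)
cv2.imwrite("pics/a3.png",cv2.resize(np.hstack(out),(800,322)))
p=np.load("p.npy")
for q in (.07,.3,.5,.7,.8):
    b=bar(q); b[2]+=12; go(b)
b=bar(.07); b[2]+=37; go(b)
for P in [(-13,15,156),(13,15,156),(-13,15,171),(13,15,171),(-13,-15,171)]: print(P,(wproj(fx(p,P))*.838+[371,0]).round(1))
E
```

```text
[np.float64(-108.0502883400062), 0, np.float64(183.69609707553622)] d [ 0.03 -4.61  1.15] yaw err deg 0.09 t 4.4
[np.float64(-127.24947147410406), 0, np.float64(156.51670309760942)] d [ 0.03 -4.99  1.7 ] yaw err deg 0.09 t 4.4
[np.float64(-138.52379092321286), 0, np.float64(129.85042996589425)] d [ 0.03 -5.22  2.23] yaw err deg 0.09 t 4.4
[np.float64(-144.27560396531373), 0, np.float64(101.4758454137901)] d [ 0.03 -5.34  2.8 ] yaw err deg 0.09 t 4.4
[np.float64(-145.0), 0, np.float64(87.0)] d [ 0.03 -5.35  3.09] yaw err deg 0.09 t 4.4
[np.float64(-108.0502883400062), 0, np.float64(208.69609707553622)] d [ 0.02 -4.61  0.65] yaw err deg 0.09 t 4.4
(-13, 15, 156) [435.6 148.3]
(13, 15, 156) [465.1 148.4]
(-13, 15, 171) [425.8 153.3]
(13, 15, 171) [457.2 153.3]
(-13, -15, 171) [432.4 186.5]
```

View pics/a3.png

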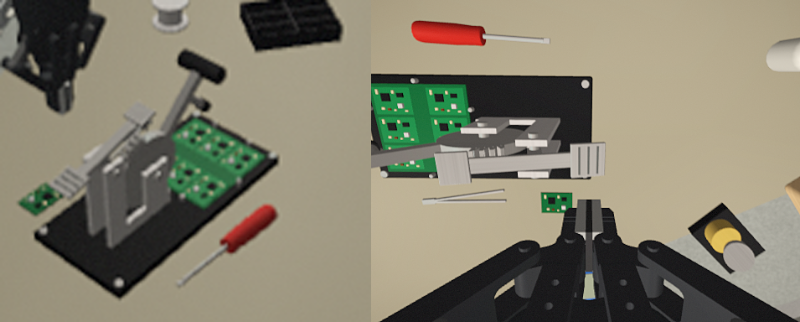

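>>> {"fn": "drive_tool", "kwargs": {"rows": [{"dx": 0, "dy": -4.6, "dz": 0, "wx": 0, "wy": 0, "wz": 0, "hand": 0}, {"dx": 0, "dy": -4.6, "dz": 0, "wx": 0, "wy": 0, "wz": 0, "hand": 0}, {"dx": 0, "dy": -4.6, "dz": 0, "wx": 0, "wy": 0, "wz": 0, "hand": 0}, {"dx": 0, "dy": -4.6, "dz": 0, "wx": 0, "wy": 0, "wz": 0, "hand": 0}, {"dx": 0, "dy": -4.6, "dz": 0, "wx": 0, "wy": 0, "wz": 0, "hand": 0}, {"dx": 0, "dy": -4.6, "dz": 0.6, "wx": 0, "wy": 0, "wz": 0, "hand": 0}, {"dx": 0, "dy": -4.6, "dz": 0.6, "wx": 0, "wy": 0, "wz": 0, "hand": 0}, {"dx": 0, "dy": -4.6, "dz": 0.6, "wx": 0, "wy": 0, "wz": 0, "hand": 0}]}}

```text
clock: 5.2
eef_pos: [0.5269, -0.0791, 0.2196]
tool_rot: [0.229, 0.973, -0.0, -0.002]
ft_force: [0.5, 0.8, -0.1]
grip_width: 0.0001
grasp_force: 0.0
```

```bash
python3 - <<'E'
from h import *
im=bot.camera("wrist"); cv2.imwrite("pics/a4.png",cv2.cvtColor(im,cv2.COLOR_RGB2BGR))
p=np.load("p.npy")
for q in (0,.05,.1):
    b=np.array(bar(q)); print(q,[wproj(fx(p,b+[0,y,0])).round() for y in(-32,0,32)])
print([ (r["score"],r["extent"]) for r in bot.look_for("wrist","crossbar")])
for q in np.arange(.1,.85,.1):
    b=bar(q); b[2]+=12; go(b)
E
```

```text
0 [array([271., 276.]), array([272., 229.]), array([273., 177.])]
0.05 [array([263., 271.]), array([263., 225.]), array([264., 174.])]
0.1 [array([255., 267.]), array([255., 222.]), array([255., 172.])]
[(0.74, [350.1, 204.6, 210.8, 83.4])]
[np.float64(-110.90211715625081), 0, np.float64(180.41156464946522)] d [ 0.01 -0.07  0.59] yaw err deg 0.16 t 5.3
[np.float64(-119.67366416190335), 0, np.float64(168.87315864228015)] d [ 0.01 -0.25  0.83] yaw err deg 0.16 t 5.3
[np.float64(-127.24947147410406), 0, np.float64(156.51670309760942)] d [ 0.01 -0.4   1.07] yaw err deg 0.16 t 5.3
[np.float64(-133.55384413041833), 0, np.float64(143.46565963475433)] d [ 0.01 -0.52  1.33] yaw err deg 0.16 t 5.3
[np.float64(-138.52379092321286), 0, np.float64(129.85042996589425)] d [ 0.01 -0.62  1.61] yaw err deg 0.16 t 5.3
[np.float64(-142.10965378698003), 0, np.float64(115.80705296528389)] d [ 0.01 -0.69  1.89] yaw err deg 0.16 t 5.3
[np.float64(-144.27560396531373), 0, np.float64(101.47584541379008)] d [ 0.01 -0.74  2.17] yaw err deg 0.16 t 5.3
[np.float64(-145.0), 0, np.float64(87.0)] d [ 0.01 -0.75  2.46] yaw err deg 0.16 t 5.3
```

View pics/a4.png

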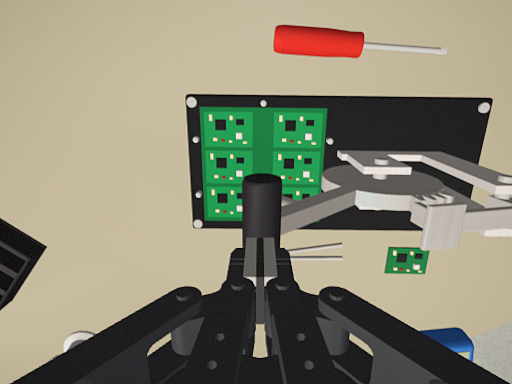

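>>> {"fn": "drive_tool", "kwargs": {"rows": [{"dx": 0, "dy": 0, "dz": 0.4, "wx": 0, "wy": 0, "wz": 0, "hand": 0}, {"dx": 0, "dy": -0.03, "dz": 0.5, "wx": 0, "wy": 0, "wz": 0, "hand": 0}, {"dx": 0, "dy": -0.07, "dz": 0.59, "wx": 0, "wy": 0, "wz": 0, "hand": 0}, {"dx": 0, "dy": -0.16, "dz": 0.71, "wx": 0, "wy": 0, "wz": 0, "hand": 0}, {"dx": 0, "dy": -0.25, "dz": 0.83, "wx": 0, "wy": 0, "wz": 0, "hand": 0}, {"dx": 0, "dy": -0.32, "dz": 0.95, "wx": 0, "wy": 0, "wz": 0, "hand": 0}, {"dx": 0, "dy": -0.4, "dz": 1.07, "wx": 0, "wy": 0, "wz": 0, "hand": 0}, {"dx": 0, "dy": -0.4, "dz": 1.07, "wx": 0, "wy": 0, "wz": 0, "hand": 0}]}}

```text
clock: 6.1
eef_pos: [0.5188, -0.0977, 0.1681]
tool_rot: [0.229, 0.973, -0.0, 0.0]
ft_force: [-0.9, -0.2, -0.0]
grip_width: -0.0001
grasp_force: 0.3
```

>>> {"fn": "drive_tool", "kwargs": {"rows": [{"dx": 0, "dy": -0.06, "dz": 0.13, "wx": 0, "wy": 0, "wz": 0, "hand": 0}, {"dx": 0, "dy": -0.12, "dz": 0.26, "wx": 0, "wy": 0, "wz": 0, "hand": 0}, {"dx": 0, "dy": -0.17, "dz": 0.4, "wx": 0, "wy": 0, "wz": 0, "hand": 0}, {"dx": 0, "dy": -0.22, "dz": 0.54, "wx": 0, "wy": 0, "wz": 0, "hand": 0}, {"dx": 0, "dy": -0.26, "dz": 0.68, "wx": 0, "wy": 0, "wz": 0, "hand": 0}, {"dx": 0, "dy": -0.29, "dz": 0.82, "wx": 0, "wy": 0, "wz": 0, "hand": 0}]}}

```text
clock: 6.7
eef_pos: [0.5134, -0.1112, 0.1276]
tool_rot: [0.229, 0.973, -0.001, 0.001]
ft_force: [-2.4, -2.8, 4.7]
grip_width: -0.0002
grasp_force: 2.6
```

```bash
python3 - <<'E'
from h import *
out=[]
for n in ("side","wrist"):
    im=cv2.cvtColor(bot.camera(n),cv2.COLOR_RGB2BGR)
    if n=="side": im=cv2.resize(im[140:270,200:350],(443,384),interpolation=cv2.INTER_CUBIC)
    out.append(im)
cv2.imwrite("pics/a5.png",cv2.resize(np.hstack(out),(800,322)))
for q in (.6,.7,.8):
    b=bar(q); b[2]+=12; go(b)
E
```

```text
[np.float64(-142.10965378698003), 0, np.float64(115.80705296528389)] d [ 0.01  0.   -0.01] yaw err deg 0.12 t 6.8
[np.float64(-144.27560396531373), 0, np.float64(101.4758454137901)] d [ 0.01 -0.04  0.28] yaw err deg 0.12 t 6.8
[np.float64(-145.0), 0, np.float64(87.0)] d [ 0.01 -0.05  0.56] yaw err deg 0.12 t 6.8
```

View pics/a5.png

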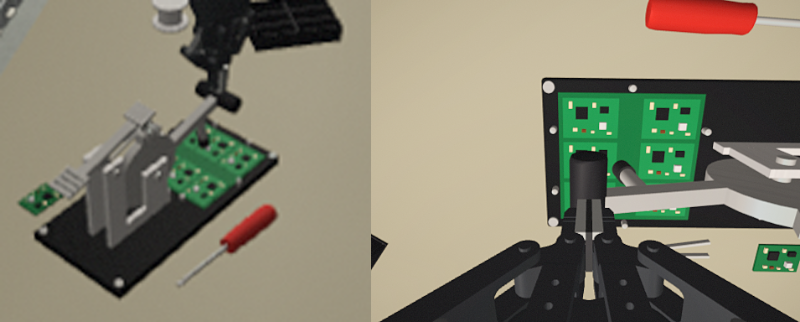

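The bar follows under the fingertips (at about (585,175) right, (220,100) left), the pawl still raised. Continuing to the stop.

>>> {"fn": "drive_tool", "kwargs": {"rows": [{"dx": 0, "dy": -0.02, "dz": 0.12, "wx": 0, "wy": 0, "wz": 0, "hand": 0}, {"dx": 0, "dy": -0.04, "dz": 0.25, "wx": 0, "wy": 0, "wz": 0, "hand": 0}, {"dx": 0, "dy": -0.05, "dz": 0.36, "wx": 0, "wy": 0, "wz": 0, "hand": 0}, {"dx": 0, "dy": -0.05, "dz": 0.44, "wx": 0, "wy": 0, "wz": 0, "hand": 0}, {"dx": 0, "dy": -0.05, "dz": 0.5, "wx": 0, "wy": 0, "wz": 0, "hand": 0}, {"dx": 0, "dy": -0.05, "dz": 0.54, "wx": 0, "wy": 0, "wz": 0, "hand": 0}, {"dx": 0, "dy": -0.05, "dz": 0.54, "wx": 0, "wy": 0, "wz": 0, "hand": 0}]}}

```text
clock: 7.5
eef_pos: [0.5116, -0.112, 0.099]
tool_rot: [0.229, 0.973, 0.001, -0.0]
ft_force: [0.1, 1.0, 0.4]
grip_width: 0.0003
grasp_force: 0.3
```

>>> {"fn": "drive_tool", "kwargs": {"rows": [{"dx": 0, "dy": 0, "dz": 0.03, "wx": 0, "wy": 0, "wz": 0, "hand": 0}, {"dx": 0, "dy": 0, "dz": 0.06, "wx": 0, "wy": 0, "wz": 0, "hand": 0}, {"dx": 0, "dy": 0, "dz": 0.09, "wx": 0, "wy": 0, "wz": 0, "hand": 0}, {"dx": 0, "dy": 0, "dz": 0.09, "wx": 0, "wy": 0, "wz": 0, "hand": 0}]}}

```text
clock: 7.9
eef_pos: [0.5117, -0.1121, 0.0977]
tool_rot: [0.229, 0.973, 0.0, 0.001]
ft_force: [-6.7, 0.1, 19.9]
grip_width: 0.0001
grasp_force: 10.3
```

>>> {"fn": "drive_tool", "kwargs": {"rows": [{"dx": 0, "dy": 0, "dz": -0.5, "wx": 0, "wy": 0, "wz": 0, "hand": 0}, {"dx": 0, "dy": 0, "dz": -1.5, "wx": 0, "wy": 0, "wz": 0, "hand": 0}, {"dx": 0, "dy": 0, "dz": -2.4, "wx": 0, "wy": 0, "wz": 0, "hand": 0}, {"dx": 0, "dy": 0, "dz": -2.4, "wx": 0, "wy": 0, "wz": 0, "hand": 0}, {"dx": 0, "dy": 2.9, "dz": -2.4, "wx": 0, "wy": 0, "wz": 0, "hand": 0}, {"dx": 0, "dy": 2.9, "dz": -2.4, "wx": 0, "wy": 0, "wz": 0, "hand": 0}, {"dx": 0, "dy": 2.9, "dz": -2.4, "wx": 0, "wy": 0, "wz": 0, "hand": 0}, {"dx": 0, "dy": 2.9, "dz": -2.4, "wx": 0, "wy": 0, "wz": 0, "hand": 0}]}}

```text
clock: 8.7
eef_pos: [0.5776, 0.0228, 0.2133]
tool_rot: [0.226, 0.974, 0.001, -0.001]
ft_force: [-0.1, -0.7, -0.2]
grip_width: -0.0
grasp_force: 0.0
```

```bash
python3 - <<'E'
from h import *
out=[]
for n in ("side","wrist"):
    im=cv2.cvtColor(bot.camera(n),cv2.COLOR_RGB2BGR)
    if n=="side": im=cv2.resize(im[140:270,200:350],(443,384),interpolation=cv2.INTER_CUBIC)
    out.append(im)
cv2.imwrite("pics/a6.png",cv2.resize(np.hstack(out),(800,322)))
for z in (171,156): go((2,0,z))
p=np.load("p.npy")
for q in(.72,.76,.8):print(q,wproj(fx(p,bar(q)))*.838+[371,0])
E
```

```text
(2, 0, 171) d [-0.02  0.02  0.63] yaw err deg 0.26 t 8.8
(2, 0, 156) d [-0.02  0.02  0.93] yaw err deg 0.26 t 8.8
0.72 [445.13508834 156.33500772]
0.76 [447.67979231 154.67832486]
0.8 [450.34919654 153.0854707 ]
```

View pics/a6.png

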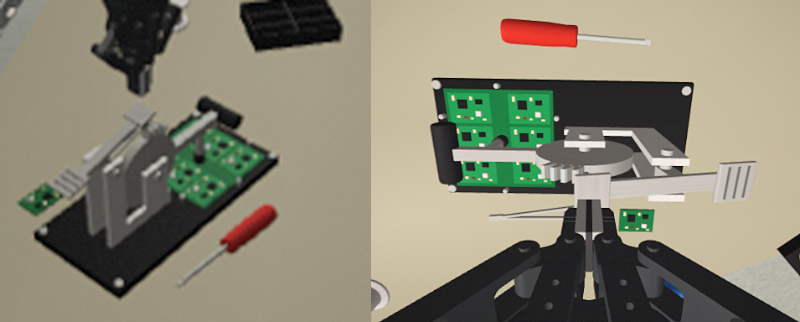

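The arm lies level, with its bar at about (445,153), and the foot is on the panel. The raised nose is at (592,188), under the fingertips.

>>> {"fn": "drive_tool", "kwargs": {"rows": [{"dx": 0, "dy": 0, "dz": 0.4, "wx": 0, "wy": 0, "wz": 0, "hand": 0}, {"dx": 0, "dy": 0, "dz": 0.55, "wx": 0, "wy": 0, "wz": 0, "hand": 0}, {"dx": 0, "dy": 0, "dz": 0.62, "wx": 0, "wy": 0, "wz": 0, "hand": 0}, {"dx": 0, "dy": 0, "dz": 0.68, "wx": 0, "wy": 0, "wz": 0, "hand": 0}, {"dx": 0, "dy": 0, "dz": 0.74, "wx": 0, "wy": 0, "wz": 0, "hand": 0}, {"dx": 0, "dy": 0, "dz": 0.8, "wx": 0, "wy": 0, "wz": 0, "hand": 0}, {"dx": 0, "dy": 0, "dz": 0.86, "wx": 0, "wy": 0, "wz": 0, "hand": 0}, {"dx": 0, "dy": 0, "dz": 0.91, "wx": 0, "wy": 0, "wz": 0, "hand": 0}, {"dx": 0, "dy": 0, "dz": 0.94, "wx": 0, "wy": 0, "wz": 0, "hand": 0}, {"dx": 0, "dy": 0, "dz": 0.94, "wx": 0, "wy": 0, "wz": 0, "hand": 0}]}}

```text
clock: 9.8
eef_pos: [0.5762, 0.0175, 0.1674]
tool_rot: [0.229, 0.973, 0.0, -0.0]
ft_force: [0.2, -1.3, 1.9]
grip_width: -0.0001
grasp_force: 0.8
```

>>> {"fn": "drive_tool", "kwargs": {"rows": [{"dx": 0, "dy": 0, "dz": 0.03, "wx": 0, "wy": 0, "wz": 0, "hand": 0}, {"dx": 0, "dy": 0, "dz": 0.06, "wx": 0, "wy": 0, "wz": 0, "hand": 0}, {"dx": 0, "dy": 0, "dz": 0.09, "wx": 0, "wy": 0, "wz": 0, "hand": 0}, {"dx": 0, "dy": 0, "dz": 0.09, "wx": 0, "wy": 0, "wz": 0, "hand": 0}]}}

```text
clock: 10.2
eef_pos: [0.5764, 0.0174, 0.1669]
tool_rot: [0.229, 0.973, 0.0, 0.002]
ft_force: [-6.8, -2.3, 19.2]
grip_width: 0.0002
grasp_force: 9.5
```

Hard stop at tip z = 156 mm: the pawl is fully in. Retracting and checking.

>>> {"fn": "drive_tool", "kwargs": {"rows": [{"dx": 0, "dy": 0, "dz": -0.4, "wx": 0, "wy": 0, "wz": 0, "hand": 0}, {"dx": 0, "dy": 0, "dz": -1.4, "wx": 0, "wy": 0, "wz": 0, "hand": 0}, {"dx": 0, "dy": 0, "dz": -2.0, "wx": 0, "wy": 0, "wz": 0, "hand": 0}, {"dx": 0, "dy": 0, "dz": -2.0, "wx": 0, "wy": 0, "wz": 0, "hand": 0}, {"dx": 0, "dy": 0, "dz": -2.0, "wx": 0, "wy": 0, "wz": 0, "hand": 0}]}}

```text
clock: 10.7
eef_pos: [0.5764, 0.018, 0.2634]
tool_rot: [0.229, 0.973, 0.001, 0.0]
ft_force: [-0.3, 0.2, -1.0]
grip_width: 0.0
grasp_force: 0.0
```

```bash
python3 - <<'E'
from h import *
out=[]
for n in ("side","wrist"):
    im=cv2.cvtColor(bot.camera(n),cv2.COLOR_RGB2BGR)
    if n=="side": im=cv2.resize(im[140:270,200:350],(443,384),interpolation=cv2.INTER_CUBIC)
    out.append(im)
cv2.imwrite("pics/a7.png",cv2.resize(np.hstack(out),(800,322)))
p=np.load("p.npy")
for P in [(-13,15,156),(13,15,156),(103,17,156),(137,17,156),(137,-17,156),bar(.8)]: print(P,(wproj(fx(p,P))*.838+[371,0]).round(1))
E
```

```text
(-13, 15, 156) [575.2 148.4]
(13, 15, 156) [603.6 148.4]
(103, 17, 156) [702.  146.6]
(137, 17, 156) [739.1 146.7]
(137, -17, 156) [732.8 181.2]
[np.float64(-145.0), 0, np.float64(75.0)] [470.8 142.3]
```

View pics/a7.png

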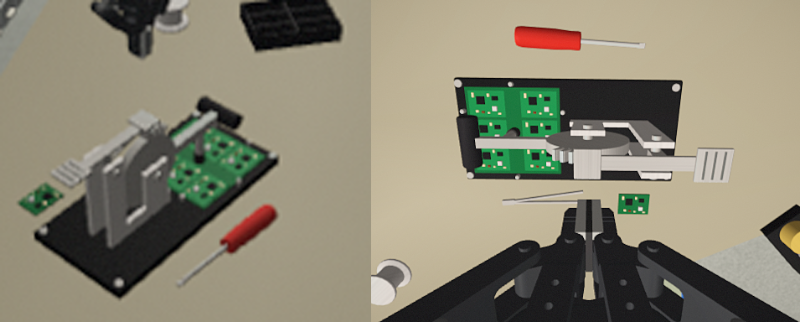

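The arm is level, with its bar at (467,142). Nose and tail are back at pawl-in height, at (588,163) and (715,165), and the panel is in place.

```bash
python3 -c "
from workcell import bot
print(bot.job_done())"
```

```text
the job is handed in; nothing more can be done
None
```

The panel is clamped: the pawl was freed, the hold-down arm pushed level onto the panel, and the pawl pressed back in to a firm stop; the job was handed in at about 11 s, with the panel in place and no loose things touched.

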